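Cover the detector, then hold the sprung hatch just below balance

ROBOT

A 7-joint arm with a two-finger parallel gripper is mounted at the origin on the work surface. World frame = base frame: x ahead of the robot, y to its left, z up, the work surface at z = 0. Lengths are in m, angles in rad, forces in N, time in s.
With the tool pointing down it reaches from about 0.4 to 0.85 m from the base axis. Payload 10.4 kg.
Tool frame: the origin (TCP) lies at the centre of the arm's flange, where the gripper is bolted on; the fingertips stand 182 mm ahead of it and the grasp point (between the pads) lies 164 mm ahead of it; z points along the fingers, y is the line along which they close (so a half turn about z gives the same grasp; the last joint's range is limited). The gripper opens to 87 mm and grips with 3 to 60 N. Pads are 19 mm wide; open, the fingers measure 117 mm over their backs; the gripper's body (75 mm by 190 mm) begins 51 mm behind the grasp point.
Start: joints at [-1.14, 0.332, -0.065, 1.46, 0.022, 1.35, -0.088], TCP at [0.274, 0.562, 0.405] pointing down, gripper open.
Joint ranges: [-2.6, 2.6], [-0.5, 2.12], [-1.47, 1.34], [0.16, 2.42], [-1.27, 4.41], [0.06, 2.06], [-2.6, 2.6]. Speed limits (rad/s): [2.22, 2.22, 2.79, 2.79, 3.14, 3.14, 3.14].

INTERFACE

Orientations are given as a unit quaternion [x, y, z, w].
In Python, from bench import r, eyes, job gives the robot as it stands. The module is installed in compiled form; this text tells all that it offers.
- The arm moves only by the shell command python3 -m inch 'ROWS' [OPENING] [FORCE]. ROWS is JSON, a list of rows, each a list of 6 numbers: the shift along the tool's x, y, z normalised to -1 to 1, where 1 is 4 cm, then the turn, a rotation vector about the tool's x, y, z normalised to -1 to 1, where 1 is 0.12 rad. In form: [[x, y, z, wx, wy, wz], ...]. A call has exactly 5 rows; each row shifts and turns the commanded pose from where the row before left it, along the tool's axes as they then stand; what a row does not reach is not made up. A row lasts 1/12 s, in which the tool goes at most 41.7 mm and 7.16 degrees, less where a joint would pass 70% of its speed; a pose out of reach is approached as far as the arm can. A call with a number of a shift or a turn outside -1 to 1 is refused whole. A call with a gripper value outside its range is refused whole. OPENING is the gripper command: -1 is shut, 1 is fully open, values between are in proportion, set as the call begins (- or left out, the last holds). The fingers move at their own pace and stop on an object; FORCE is the grip in N (left out, the last holds). Time passes only in rows, so rows that do not move let the fingers close, or fill a call up. It gives the time, the measured TCP pose, the force, the opening and the grip force at its end, in the units of the state.
- r.read_state(): the state, without advancing time (a new reading comes with each control period).
- eyes.camera(name): name is "scene" or "top"; returns a dict with "pixels" (420x560x3 uint8, red, green, blue), "fx", "fy", "cx", "cy" (pixels), "extrinsics" (4x4, takes a point from camera to world coordinates). Camera axes: x right, y down, z forward; pixel columns grow to the right and rows downward; lengths in m; the calibration is good to about 2 mm. A picture is of the moment at which its call begins. There is no depth.
- job.close_job(): hands the job in; it is judged then, once.
The state is a dict: "time": time; "joint_positions": joint angles; "joint_vel": joint speeds; "joint_torque": joint torques, N m; "ee_pos": TCP position; "eef_rot": TCP orientation; "ft_force": force on the tool from outside, world axes, zero at the start; "torque": the same for the moment, N m; "width": finger opening in m; "grip_force": force on a finger pad.
Only numpy, scipy, OpenCV 4.12 (cv2) and the standard library are available. Lean on these libraries where they do the work, as an engineer would, in place of code of your own. Each camera call takes 0.05 s, during which the arm holds its last target. There are 200 camera calls.

TASK

Before the light-tight enclosure is opened its detector must be covered: set the loose cover on top of the detector, edges flush all round, and let go of it. Then raise the enclosure's sprung hatch by its handle past the balance point, bring it back to just below that point (a few degrees, at most about fifteen, so that it would drop shut if let go), and finish while still holding it there, motionless. Keep the hatch shut until the detector is covered and leave everything else on the table where it is.

Things in the scene. Friction and masses are not known exactly. Their poses are not given: they have to be found in the camera images.
- cover_center (a point): Centre (half-way up) of the loose detector cover: a flat black plate 70 mm (its x) x 50 mm (its y), 6 mm thick, with an upright bare aluminium blade grip in the middle of its top, 36 mm (x) x 14 mm (y) and 48 mm tall; 54 mm tall over all, so this point is 27 mm above the underside. About 0.1 to 0.2 kg. Lies flat on the table, blade up, at the start. A half turn about z makes no difference.
- detector_top (a point): Centre of the flat top face of the light detector: a black block 70 mm (its x) x 50 mm (its y), top face 45 mm above the table, with a round 30 mm window in the top, bolted to the table by a steel foot strip that sticks out 15 mm at each x end. The cover has the same 70 x 50 mm outline and no locating rim: it simply lies on top, long sides along long sides. z of this point is up.
- enclosure: White light-tight enclosure with black front panel, bolted down: 190 mm deep (its x) x 260 mm wide (its y) x 110 mm high; origin at the centre of its underside, front face towards its -x (towards the robot). Its hatch is the white lid, 190 x 270 x 12 mm, that covers its whole top.
- hatch_hinge (a point): Middle of the hatch's hinge axis, fixed to the enclosure at its far top edge: 95 mm in enclosure +x from the origin, 116 mm above the table. The axis is along the enclosure's y.
- hatch_bar (a point): Middle of the hatch's handle: a round steel bar 12 mm in diameter, 108 mm free length along the enclosure's y between two brackets, 50 mm clear in front of the hatch's front edge (centre to edge), 116 mm above the table when shut. It is 240 mm from the hinge axis and level with it when shut, so at hatch angle q it is at 240*cos(q) mm in front of the hinge and 240*sin(q) mm above it.
- hatch (a joint): Hatch angle in rad: 0 shut (the start), growing as the front edge is raised, stop at 1.35. Spring-assisted hinge with balance point at 0.90 rad (52 degrees): below it the hatch falls shut by its own weight (about 2 N at the bar to start it from shut, fading to nothing at the balance point), above it the spring lifts it on to the stop by itself. Held just below balance means about 3 to 15 degrees short of it (0.64 to 0.85 rad).
- objective_a: Bystander, to be left alone: bare steel microscope objective standing on the table beside the enclosure, 32 mm across, 46 mm tall; origin at its underside.
- objective_b: Bystander, to be left alone: slightly larger steel microscope objective, 35 mm across, 51 mm tall, at the left; origin at its underside.
- bottle_a: Bystander, to be left alone: small amber bottle with black cap, 28 mm across, 60 mm tall, at the front left; origin at its underside.
- bottle_b: Bystander, to be left alone: another such amber bottle, 28 mm across, 60 mm tall, in front of the enclosure; origin at its underside.
- post: Bystander, to be left alone: steel optical post on a round foot, 40 mm across, 78 mm tall, at the far left; origin at its underside.
- joystick: Bystander, to be left alone: grey joystick box 140 x 80 x 30 mm with an upright stick 84 mm tall, at the right; origin at its underside.
- screwdriver: Bystander, to be left alone: screwdriver 170 mm long lying at the right.
- lens_case: Bystander, to be left alone: flat grey plastic case 92 x 72 x 28 mm beyond the detector; origin at its underside.
There are look-alikes about, which are no part of the job. Leave any brown or green look-alike of the part that bears cover_center alone. What is shaped like the part that bears detector_top but blue is not meant.

How it is judged:
On the way, in this order (a step that is already met when the one before it is completed fails the run):
1. the cover lies flush on the detector and has been let go (horizontal distance between cover_center and detector_top below 0.005 m and angle between the x axis of cover_center and the x axis of detector_top, either way round below 0.12 rad and angle between cover_center's own z axis and vertical below 0.06 rad and z of cover_center in the frame of detector_top between 0.023 and 0.031 m and contact force between cover and the arm below 0.05 N and contact force between cover and the fingers below 0.05 N), for 0.3 s.
2. the hatch has been raised past its balance point (beyond 0.93 rad) (value of joint hatch above 0.93 rad and horizontal distance between cover_center and detector_top below 0.005 m and angle between the x axis of cover_center and the x axis of detector_top, either way round below 0.12 rad and angle between cover_center's own z axis and vertical below 0.06 rad and z of cover_center in the frame of detector_top between 0.023 and 0.031 m), for 0.05 s.
At the end, for the whole second after the job is handed in: Hatch still (under 0.05 rad/s) at 0.62 to 0.87 rad, just below its balance at 0.90, held by the robot alone (contact over 0.1 N); cover, released, on the detector within 5 mm and 0.12 rad of flush; every bystander within 30 mm of its start (all of step 1 and value of joint hatch between 0.62 and 0.87 rad and velocity of joint hatch between -0.05 and 0.05 rad/s and (contact force between hatch and the fingers above 0.1 N or contact force between hatch and the arm above 0.1 N) and contact force between hatch and objective_a below 0.05 N and contact force between hatch and objective_b below 0.05 N and contact force between hatch and bottle_a below 0.05 N and contact force between hatch and bottle_b below 0.05 N and contact force between hatch and post below 0.05 N and contact force between hatch and joystick below 0.05 N and contact force between hatch and screwdriver below 0.05 N and contact force between hatch and lens_case below 0.05 N and contact force between hatch and cover below 0.05 N and distance of each of objective_a, objective_b, bottle_a, bottle_b, post, joystick, screwdriver, lens_case from where it was at the start of the episode below 0.03 m); the arm keeps its last pose, push and grip.
It fails at once if the hatch is opened (beyond 0.15 rad) while the detector is not covered (value of joint hatch above 0.15 rad and not (horizontal distance between cover_center and detector_top below 0.005 m and angle between the x axis of cover_center and the x axis of detector_top, either way round below 0.12 rad and angle between cover_center's own z axis and vertical below 0.06 rad and z of cover_center in the frame of detector_top between 0.023 and 0.031 m)).
It fails at once if a bystander is moved more than 30 mm (distance of any of objective_a, objective_b, bottle_a, bottle_b, post, joystick, screwdriver, lens_case from where it was at the start of the episode above 0.03 m).
It also fails if it takes over 59 s, if anything falls off the work surface, if the arm or the gripper's body presses on something with over 40 N, if the wrist force passes 120 N, or if a joint passes its speed limit or range.

## Working session

There is one attempt and no reset: what is moved stays moved. The work goes in short steps, Python scripts to look and compute and a shell command to move; the robot and the scene stay as the last step left them, time stands still between calls to the robot, and variables do not carry over. Pictures are saved under pics/ and viewed, at most 13 in all, crops included, and the job is handed in when it is done.

```bash
mkdir -p pics; python3 - <<'E'
from bench import r, eyes, job
import cv2, pickle, numpy as np
for n in ("scene","top"):
    c=eyes.camera(n); pickle.dump(c,open(n+"0.pkl","wb"))
    cv2.imwrite(f"pics/{n}0.png",c["pixels"][:,:,::-1])
    print(n,c["fx"],c["fy"],c["cx"],c["cy"]); print(np.round(c["extrinsics"],4))
s=r.read_state(); print({k:np.round(v,3) for k,v in s.items()})
E
```

```text
scene 506.93641550429123 506.93641550429123 284.6624820873351 204.32632208328383
[[-0.872   0.3378 -0.3543  1.0515]
 [ 0.4895  0.5933 -0.6391  0.8518]
 [-0.0057 -0.7307 -0.6827  1.0809]
 [ 0.      0.      0.      1.    ]]
top 478.0922189913209 478.0922189913209 282.7840271251489 206.390367819197
[[ 2.1600e-02 -9.8590e-01  1.6590e-01  3.1280e-01]
 [-9.9980e-01 -2.1400e-02  2.6000e-03 -7.4800e-02]
 [ 1.0000e-03 -1.6590e-01 -9.8610e-01  1.5071e+00]
 [ 0.0000e+00  0.0000e+00  0.0000e+00  1.0000e+00]]
{'time': np.float64(0.1), 'joint_positions': array([-1.14 ,  0.333, -0.065,  1.461,  0.022,  1.35 , -0.089]), 'joint_vel': array([ 0.001, -0.003,  0.001, -0.001, -0.001, -0.001,  0.001]), 'joint_torque': array([ 1.0000e-03, -6.2455e+01,  2.5000e-02, -3.9071e+01, -6.1000e-02,
        3.7000e-02,  0.0000e+00]), 'ee_pos': array([0.274, 0.562, 0.404]), 'eef_rot': array([ 0.225,  0.974, -0.001, -0.   ]), 'ft_force': array([-0.519, -0.578,  0.41 ]), 'torque': array([-0.047, -0.029, -0.026]), 'grip_force': np.float64(0.0), 'width': np.float64(0.087)}
```

View pics/scene0.png

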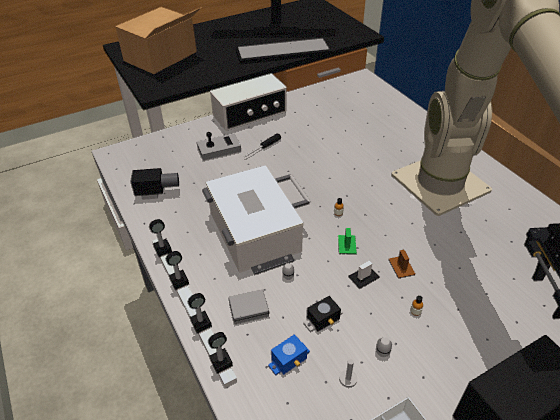

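View pics/top0.png

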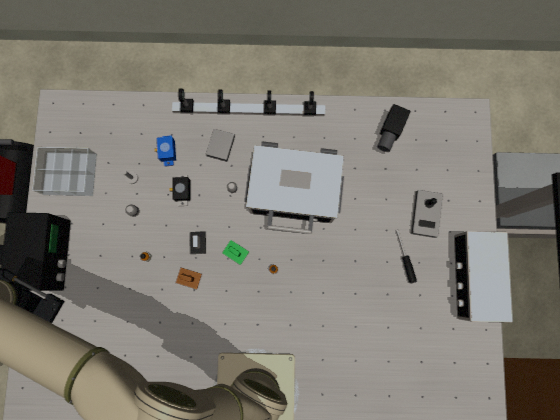

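The scene view shows the black cover at about (364,274), the black detector at (323,312), and the enclosure at (255,215) with its bar at (296,193). In the top view the cover is at (198,242), the detector at (181,189), and the handle bar at (290,229).

```bash
cat > h.py <<'E'
import numpy as np, cv2, pickle
def cast(c,uv,z):
    uv=np.atleast_2d(uv).astype(float)
    d=np.c_[(uv[:,0]-c["cx"])/c["fx"],(uv[:,1]-c["cy"])/c["fy"],np.ones(len(uv))]
    E=c["extrinsics"]; d=d@E[:3,:3].T; o=E[:3,3]
    return o+d*((z-o[2])/d[:,2])[:,None]
def proj(c,P):
    E=c["extrinsics"]; p=(np.atleast_2d(P)-E[:3,3])@E[:3,:3]
    return np.c_[p[:,0]/p[:,2]*c["fx"]+c["cx"],p[:,1]/p[:,2]*c["fy"]+c["cy"]]
def load(n): return pickle.load(open(n+".pkl","rb"))
def crop(c,x0,y0,x1,y1,k):
    im=c["pixels"][y0:y1,x0:x1,::-1]
    return cv2.resize(im,None,fx=k,fy=k,interpolation=cv2.INTER_CUBIC)
E
python3 - <<'E'
from h import *
t=load("top0"); s=load("scene0")
a=crop(t,160,165,220,265,6); b=crop(s,300,255,385,335,5)
c=crop(t,240,140,350,240,4); 
W=np.zeros((600,800,3),np.uint8); W[:600,:360]=a; W[:400,370:795]=b
cv2.imwrite("pics/c1.png",W)
b=crop(s,200,160,315,275,4)
W=np.zeros((600,800,3),np.uint8);c=crop(t,240,140,350,240,3.5);W[:350,:385]=c; W[:460,385:800]=b[:,:415];cv2.imwrite("pics/c2.png",W)
E
```

```text
(no output)
```

View pics/c1.png

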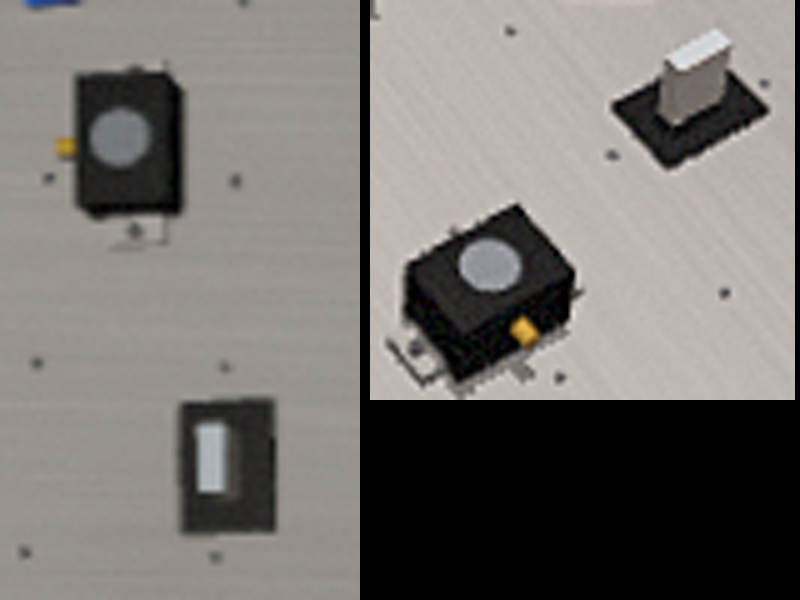

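View pics/c2.png

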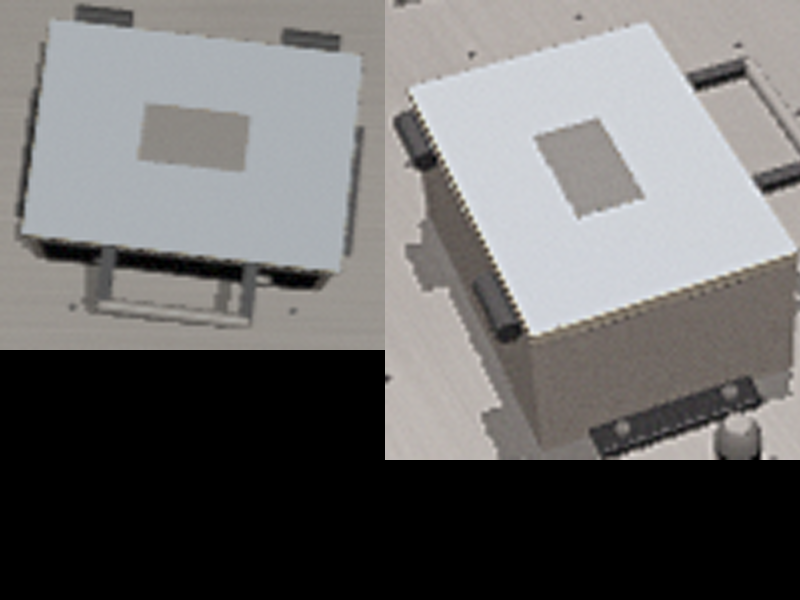

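The crops show the detector window, a grey disc, at about top (180,188) and scene (324,308). The bright blade top is at top (195,241) and scene (365,265). The white lid and its bar are clear in both. Next I'll measure them.

```bash
cat > m.py <<'E'
from h import *
def mask(c,box,f,k=8):
    x0,y0,x1,y1=box
    im=cv2.resize(c["pixels"][y0:y1,x0:x1],None,fx=k,fy=k,interpolation=cv2.INTER_CUBIC)
    hsv=cv2.cvtColor(im,cv2.COLOR_RGB2HSV); m=f(im.astype(int),hsv.astype(int)).astype(np.uint8)*255
    cs,_=cv2.findContours(m,cv2.RETR_EXTERNAL,cv2.CHAIN_APPROX_NONE)
    ct=max(cs,key=cv2.contourArea)[:,0,:].astype(float)
    return (ct+.5)/k-.5+[x0,y0]      # pixel coords
def rect(P):
    (cx,cy),(w,h),a=cv2.minAreaRect((P[:,:2]*1000).astype(np.float32))
    if w<h: w,h,a=h,w,a+90
    return np.round([cx,cy,w,h,(a+90)%180-90],1)
E
python3 - <<'E'
from m import *
t=load("top0"); s=load("scene0")
dark=lambda im,h: im.max(2)<90
bright=lambda im,h: im.min(2)>175
for n,c,b in(("top",t,(186,228,212,258)),("scene",s,(346,252,385,292))):
    ct=mask(c,b,dark); hull=cv2.convexHull(ct.astype(np.float32))[:,0]
    print(n,"plate z6",rect(cast(c,hull,.006)))
for n,c,b,f in(("top",t,(190,232,204,250),bright),("scene",s,(355,258,378,276),lambda im,h:im.min(2)>200)):
    print(n,"bladetop z54",rect(cast(c,mask(c,b,f),.054)))
for n,c,b in(("top",t,(175,182,188,195)),("scene",s,(315,300,334,316))):
    print(n,"window z45",rect(cast(c,mask(c,b,lambda im,h:im.min(2)>85),.045)))
for n,c,b in(("top",t,(170,174,193,204)),("scene",s,(305,292,344,335))):
    ct=mask(c,b,dark); print(n,"detector dark hull z45",rect(cast(c,ct,.045)), np.round(cast(c,cv2.approxPolyDP(cv2.convexHull(ct.astype(np.float32)),1.0,True)[:,0],.045)*1000)[:,:2].tolist())
for n,c,b,f in(("top",t,(240,140,350,225),lambda im,h:(im.min(2)>165)&(h[...,0]>90)),("scene",s,(200,160,308,260),bright)):
    ct=mask(c,b,f); print(n,"lid z122",rect(cast(c,ct,.122)))
    q=cv2.approxPolyDP(cv2.convexHull(ct.astype(np.float32)),3,True)[:,0]
    print(np.round(q).tolist(),np.round(cast(c,q,.122)*1000)[:,:2].tolist())
E
```

```text
top plate z6 [445.3 194.9  70.7  51.1   3.1]
scene plate z6 [448.3 198.5  71.7  52.4   3. ]
top bladetop z54 [444.6 194.8  30.2   8.7   2.3]
scene bladetop z54 [447.3 197.   33.8  12.    3.9]
top window z45 [612.3 252.6  29.7  29.5 -47.5]
scene window z45 [612.5 252.9  31.   30.  -81.2]
top detector dark hull z45 [608.8 248.7  80.3  59.2   3.1] [[647.0, 231.0], [636.0, 221.0], [574.0, 218.0], [568.0, 263.0], [579.0, 274.0], [643.0, 277.0], [649.0, 247.0]]
scene detector dark hull z45 [6.282e+02 2.654e+02 9.980e+01 7.530e+01 2.000e-01] [[581.0, 230.0], [579.0, 277.0], [584.0, 288.0], [597.0, 298.0], [621.0, 303.0], [661.0, 303.0], [677.0, 295.0], [678.0, 283.0], [647.0, 233.0], [618.0, 228.0]]
top lid z122 [ 624.4 -105.5  268.7  188.1   84.4]
[[254.0, 146.0], [342.0, 156.0], [336.0, 217.0], [246.0, 206.0]] [[728.0, 19.0], [704.0, -245.0], [518.0, -228.0], [545.0, 36.0]]
scene lid z122 [ 622.1 -104.9  273.7  198.1   84.5]
[[265.0, 165.0], [303.0, 222.0], [236.0, 243.0], [206.0, 181.0]] [[519.0, -228.0], [546.0, 38.0], [733.0, 20.0], [706.0, -245.0]]
```

Both views agree: cover at about (446.5, 196.5) mm with yaw 3°, detector at about (612.4, 252.7) mm with yaw 3°. The lid centre is about (623.5, -105.2) mm with enclosure yaw -5.5°, so the bar should be near (479, -91). First I'll turn the tool to yaw 93°.

```bash
cat > go.py <<'E'
import sys, numpy as np
from bench import r
from scipy.spatial.transform import Rotation as R
# go.py X Y Z(mm, grasp point) YAW(deg of tool y): remaining shift and turn in tool axes, in units, if shifts are made before turns
x,y,z,yaw=map(float,sys.argv[1:5]); s=r.read_state()
Rc=R.from_quat(s["eef_rot"]); a=np.radians(yaw)
Rt=R.from_matrix(np.array([[-np.sin(a),np.cos(a),0],[np.cos(a),np.sin(a),0],[0,0,-1]]))
g=np.array([x,y,z])/1000+[0,0,.164]
print("t",round(s["time"],2),"tcp",np.round(s["ee_pos"]*1000,1),"units shift",np.round(Rc.inv().apply(g-s["ee_pos"])/.04,2),
 "turn",np.round((Rc.inv()*Rt).as_rotvec()/.12,2),"w",np.round(s["width"]*1000,1),"F",np.round(s["ft_force"],1),"grip",round(float(s["grip_force"]),1))
E
python3 -m inch '[[0,0,0,0,0,-0.84],[0,0,0,0,0,-0.84],[0,0,0,0,0,-0.84],[0,0,0,0,0,-0.84],[0,0,0,0,0,-0.84]]' 1 20; python3 -m inch '[[0,0,0,0,0,0],[0,0,0,0,0,0],[0,0,0,0,0,0],[0,0,0,0,0,0],[0,0,0,0,0,0]]'
python3 go.py 446.5 196.5 120 93
python3 - <<'E'
from h import *
t=load("top0"); s=load("scene0"); a=np.radians(-5.5); u=np.array([np.cos(a),np.sin(a)]); v=np.array([-u[1],u[0]]); o=np.array([623.5,-105.2])
for k in(-54,0,54):
    P=np.r_[o-145*u+k*v,116]/1000; print(np.round(P*1000),proj(t,P).round(1),proj(s,P).round(1))
E
```

```text
time: 0.52
ee_pos: [0.2739, 0.5617, 0.4042]
eef_rot: [-0.028, 1.0, -0.0, -0.0]
ft_force: [-0.3, -0.3, 0.2]
width: 0.0869
grip_force: 0.0
time: 0.93
ee_pos: [0.2739, 0.5618, 0.4047]
eef_rot: [-0.024, 1.0, -0.0, -0.0]
ft_force: [-0.8, 0.5, 0.5]
width: 0.0872
grip_force: 0.0
t 0.93 tcp [273.9 561.8 404.7] units shift [-3.86 -9.33  3.02] turn [-0.   -0.   -0.03] w 87.2 F [-0.8  0.5  0.5] grip 0.0
[ 474. -145.  116.] [[307.5 231.5]] [[291.8 176.8]]
[479. -91. 116.] [[289.2 229.3]] [[299.5 187.8]]
[484. -38. 116.] [[270.9 227.2]] [[307.6 199.3]]
```

```bash
for i in 1 2 3; do python3 -m inch '[[-0.26,-0.62,0.2,0,0,0],[-0.26,-0.62,0.2,0,0,0],[-0.26,-0.62,0.2,0,0,0],[-0.26,-0.62,0.2,0,0,0],[-0.26,-0.62,0.2,0,0,0]]' >/dev/null; done; python3 -m inch '[[0,0,0,0,0,0],[0,0,0,0,0,0],[0,0,0,0,0,0],[0,0,0,0,0,0],[0,0,0,0,0,0]]' >/dev/null
python3 go.py 446.5 196.5 38 93
```

```text
t 2.6 tcp [448.1 199.2 285.1] units shift [ 0.04 -0.07  2.08] turn [ 0.01  0.   -0.  ] w 86.9 F [ 0.5 -0.4  0. ] grip 0.0
```

```bash
python3 -m inch '[[0.02,-0.03,0.4,0,0,0],[0.02,-0.04,0.4,0,0,0],[0,0,0.4,0,0,0],[0,0,0.4,0,0,0],[0,0,0.44,0,0,0]]' >/dev/null; python3 -m inch '[[0,0,0.03,0,0,0],[0,0,0,0,0,0],[0,0,0,0,0,0],[0,0,0,0,0,0],[0,0,0,0,0,0]]' >/dev/null
python3 go.py 446.5 196.5 38 93
python3 -m inch '[[0,0,0,0,0,0],[0,0,0,0,0,0],[0,0,0,0,0,0],[0,0,0,0,0,0],[0,0,0,0,0,0]]' -1 20 >/dev/null; python3 -m inch '[[0,0,0,0,0,0],[0,0,0,0,0,0],[0,0,0,0,0,0],[0,0,0,0,0,0],[0,0,0,0,0,0]]'
python3 go.py 446.5 196.5 38 93
```

```text
t 3.43 tcp [447.4 195.5 203. ] units shift [0.02 0.03 0.03] turn [ 0.01  0.01 -0.02] w 87.5 F [-0.6  0.5 -0.8] grip 0.0
time: 4.27
ee_pos: [0.447, 0.1952, 0.2019]
eef_rot: [-0.025, 1.0, 0.0, -0.0]
ft_force: [0.8, -0.3, 1.2]
width: 0.028
grip_force: 0.0
t 4.27 tcp [447.  195.2 201.9] units shift [ 0.01  0.03 -0.  ] turn [ 0.   -0.   -0.02] w 28.0 F [ 0.8 -0.3  1.2] grip 0.0
```

```bash
python3 -m inch '[[0,0,0,0,0,0],[0,0,0,0,0,0],[0,0,0,0,0,0],[0,0,0,0,0,0],[0,0,0,0,0,0]]' -1 30 >/dev/null
python3 go.py 446.5 196.5 38 93
python3 -m inch '[[0,0,-0.1,0,0,0],[0,0,-0.3,0,0,0],[0,0,-0.5,0,0,0],[0,0,-0.5,0,0,0],[0,0,-0.5,0,0,0]]' >/dev/null; python3 -m inch '[[0,0,-0.5,0,0,0],[0,0,-0.1,0,0,0],[0,0,0,0,0,0],[0,0,0,0,0,0],[0,0,0,0,0,0]]' >/dev/null
python3 go.py 612.4 252.7 120 93
python3 - <<'E'
from bench import eyes
from m import *
W=np.zeros((600,800,3),np.uint8)
for i,n in enumerate(("top","scene")):
    c=eyes.camera(n); pickle.dump(c,open(n+"1.pkl","wb"))
    u,v=proj(c,[.447,.195,.14])[0].astype(int)
    W[:480,i*400:i*400+390]=crop(c,u-32,v-40,u+33,v+40,6)
cv2.imwrite("pics/g.png",W)
E
```

```text
t 4.68 tcp [447.  195.2 201.9] units shift [ 0.01  0.03 -0.  ] turn [ 0.    0.   -0.02] w 13.5 F [-0.4 -0.5  0.8] grip 30.0
t 5.52 tcp [446.6 195.  300.6] units shift [-4.21  1.23  0.41] turn [-0.01 -0.02 -0.02] w 13.7 F [ 0.6 -0.1 -1.8] grip 30.0
```

View pics/g.png

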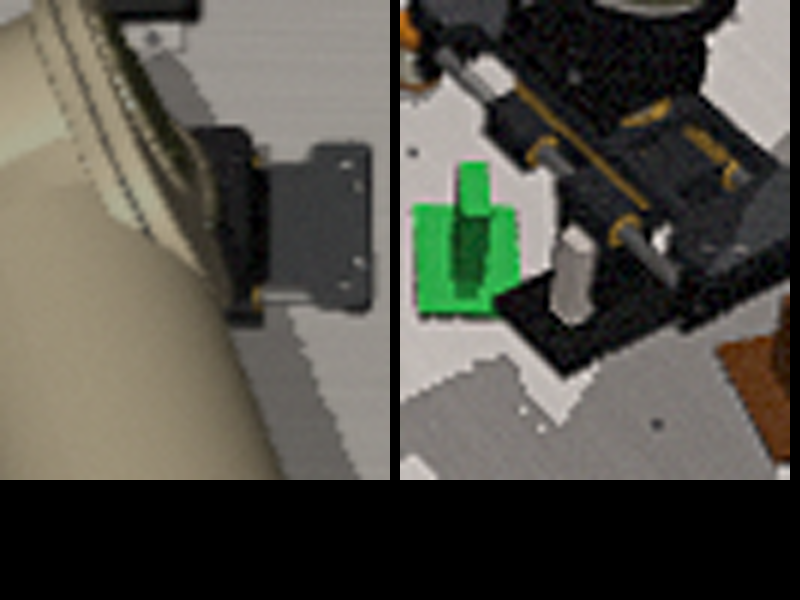

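The cover is held level and lifted 99 mm, with the gripper closed on the blade. In the scene crop its +x edge runs from (495,296) to (565,370). I'll use that edge to check the offset in hand, then carry the cover over the detector.

```bash
python3 - <<'E'
from h import *
c=load("scene1"); u,v=proj(c,[.447,.195,.14])[0].astype(int)
q=(np.array([[95,296],[164,368]])+.5)/6-.5+[u-32,v-40]
for z in(.105,.102):print(cast(c,q,z).round(4))
# prediction of +x corners with zero offset
a=np.radians(3);X=np.array([np.cos(a),np.sin(a)]);Y=np.array([-X[1],X[0]]);o=np.array([.4466,.195])
for k in(-1,1): print(np.r_[o+.035*X+k*.025*Y,.105].round(4))
E
for i in 1 2 ; do python3 -m inch '[[-0.2,0.06,-0.05,0,0,0],[-0.42,0.12,-0.05,0,0,0],[-0.42,0.13,0,0,0,0],[-0.42,0.13,0,0,0,0],[-0.42,0.13,0,0,0,0]]' >/dev/null; done; python3 -m inch '[[-0.3,0.08,0,0,0,0],[-0.12,0.02,0,0,0,0],[0,0,0,0,0,0],[0,0,0,0,0,0],[0,0,0,0,0,0]]' >/dev/null
python3 go.py 612.4 252.7 83 93
```

```text
[[0.4798 0.1727 0.105 ]
 [0.4778 0.2201 0.105 ]]
[[0.4781 0.1706 0.102 ]
 [0.476  0.2182 0.102 ]]
[0.4829 0.1719 0.105 ]
[0.4802 0.2218 0.105 ]
t 6.87 tcp [611.  252.9 309.9] units shift [-0.04 -0.01  1.57] turn [-0.   -0.   -0.02] w 13.8 F [-0.2  0.3 -1.4] grip 30.0
```

Both checks put the cover about 1.8 mm toward -x in the hand, so the gripper should go to x of about 614.2.

```bash
python3 -m inch '[[-0.08,-0.01,0.2,0,0,-0.02],[-0.04,0,0.35,0,0,0],[0,0,0.35,0,0,0],[0,0,0.3,0,0,0],[0,0,0.15,0,0,0]]' >/dev/null;  python3 -m inch '[[0,0,0.1,0,0,0],[0,0,0,0,0,0],[0,0,0,0,0,0],[0,0,0,0,0,0],[0,0,0,0,0,0]]' >/dev/null
python3 go.py 614.2 252.8 83 93
```

```text
t 7.7 tcp [616.6 253.1 252.8] units shift [ 0.06 -0.    0.14] turn [0.01 0.01 0.  ] w 13.9 F [ 0.6 -0.8 -0.9] grip 30.0
```

```bash
python3 -m inch '[[0.05,-0.01,0,0,0,0],[0,0,0.05,0,0,0],[0,0,0.04,0,0,0],[0,0,0.02,0,0,0],[0,0,0,0,0,0]]' >/dev/null
python3 go.py 614.2 252.8 83 93
python3 - <<'E'
from bench import eyes
from m import *
W=np.zeros((600,800,3),np.uint8)
for i,n in enumerate(("top","scene")):
    c=eyes.camera(n); pickle.dump(c,open(n+"2.pkl","wb"))
    u,v=proj(c,[.612,.253,.04])[0].astype(int)
    W[:480,i*400:i*400+390]=crop(c,u-32,v-40,u+33,v+40,6)
cv2.imwrite("pics/p.png",W)
E
```

```text
t 8.12 tcp [614.2 252.4 247.2] units shift [0.   0.01 0.01] turn [-0. -0.  0.] w 13.5 F [ 0.2  0.6 -1.3] grip 30.0
```

View pics/p.png

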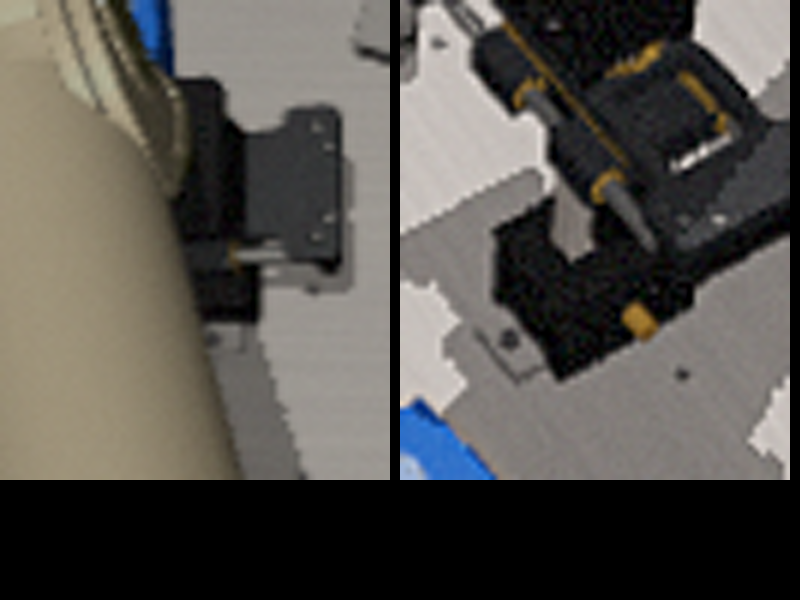

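The cover sits over the detector with no visible overhang at the +x corner in the scene crop (around (495,235)). I'll press lightly, release and retreat.

```bash
python3 -m inch '[[0,0,0.02,0,0,0],[0,0,0,0,0,0],[0,0,0,0,0,0],[0,0,0,0,0,0],[0,0,0,0,0,0]]' >/dev/null
python3 go.py 614.2 252.8 83 93
python3 -m inch '[[0,0,0,0,0,0],[0,0,0,0,0,0],[0,0,0,0,0,0],[0,0,0,0,0,0],[0,0,0,0,0,0]]' 0.2 >/dev/null; python3 -m inch '[[0,0,0,0,0,0],[0,0,0,0,0,0],[0,0,0,0,0,0],[0,0,0,0,0,0],[0,0,0,0,0,0]]' >/dev/null
python3 go.py 614.2 252.8 83 93
python3 -m inch '[[0,0,-0.2,0,0,0],[0,0,-0.5,0,0,0],[0,0,-0.7,0,0,0],[0,0,-0.7,0,0,0],[0,0,-0.7,0,0,0]]' >/dev/null
python3 -m inch '[[0.3,-0.3,-0.5,0,0,0.5],[0.5,-0.6,-0.2,0,0,1],[0,-0.7,0,0,0,1],[0,-0.7,0,0,0,1],[0,-0.7,0,0,0,1]]' >/dev/null
python3 -m inch '[[0,0,0,0,0,1],[0,0,0,0,0,1],[0,0,0,0,0,1],[0,0,0,0,0,1],[0,0,0,0,0,1]]' >/dev/null
python3 -m inch '[[0,0,0,0,0,1],[0,0,0,0,0,1],[0,0,0,0,0,1],[0,0,0,0,0,0],[0,0,0,0,0,0]]' >/dev/null
python3 go.py 479.2 -91.3 200 -5.5
python3 - <<'E'
from bench import eyes
from m import *
W=np.zeros((600,800,3),np.uint8)
for i,n in enumerate(("top","scene")):
    c=eyes.camera(n); pickle.dump(c,open(n+"3.pkl","wb"))
    u,v=proj(c,[.612,.253,.04])[0].astype(int)
    W[:480,i*400:i*400+390]=crop(c,u-32,v-40,u+33,v+40,6)
cv2.imwrite("pics/q.png",W)
E
```

```text
t 8.63 tcp [614.4 252.5 247. ] units shift [0.01 0.01 0.  ] turn [0. 0. 0.] w 13.6 F [-1.5  0.2  3.3] grip 30.0
t 9.47 tcp [614.3 252.5 246.7] units shift [ 0.    0.01 -0.01] turn [ 0. -0.  0.] w 52.2 F [-0.1  0.8 -0.6] grip 0.0
t 11.13 tcp [562.3 135.  387.3] units shift [-5.35 -2.78  0.58] turn [ 0.   -0.    1.86] w 52.1 F [ 0.3  0.4 -0.4] grip 0.0
```

View pics/q.png

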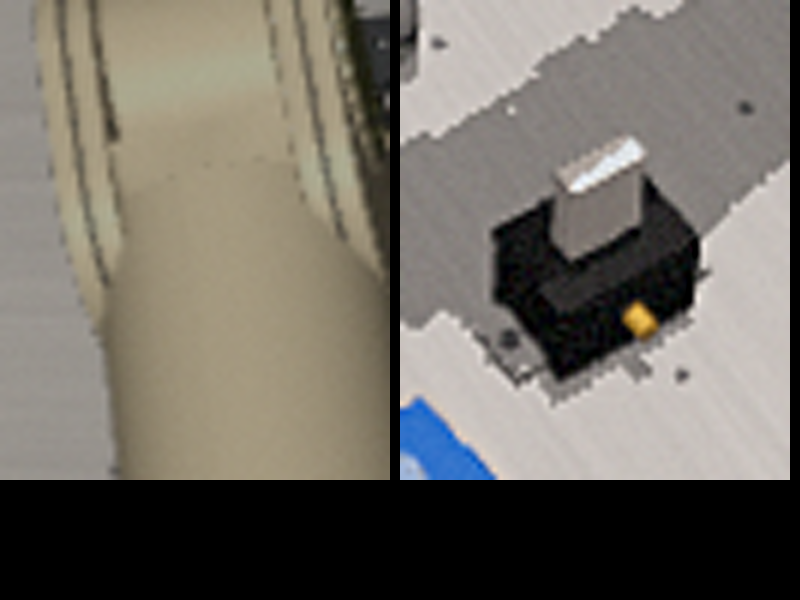

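The cover lies level on the detector with its edges in line in the scene crop; the arm hides it in the top view. I'll go on above the bar and recheck from the top there.

```bash
python3 -m inch '[[0,0,0,0,0,0.93],[0,0,0,0,0,0.93],[0,0,0,0,0,0],[0,0,0,0,0,0],[0,0,0,0,0,0]]' -0.1 > /dev/null
python3 go.py 479.2 -91.3 200 -5.5
```

```text
t 11.65 tcp [562.3 134.9 386.8] units shift [-5.83 -1.53  0.57] turn [ 0.   -0.    0.01] w 39.6 F [-0.5  0.3  0.3] grip 0.0
```

```bash
for i in 1 2; do python3 -m inch '[[-0.5,-0.14,0,0,0,0],[-0.6,-0.15,0,0,0,0],[-0.6,-0.15,0,0,0,0],[-0.6,-0.16,0,0,0,0],[-0.6,-0.16,0.0,0,0,0]]' >/dev/null; done;  python3 -m inch '[[0,0,0,0,0,0],[0,0,0,0,0,0],[0,0,0,0,0,0],[0,0,0,0,0,0],[0,0,0,0,0,0]]' >/dev/null
python3 go.py 479.2 -91.3 116 -5.5
python3 - <<'E'
from bench import eyes
from m import *
W=np.zeros((600,800,3),np.uint8)
for i,n in enumerate(("top","scene")):
    c=eyes.camera(n); pickle.dump(c,open(n+"4.pkl","wb"))
    u,v=proj(c,[.612,.253,.04])[0].astype(int)
    W[:300,i*300:i*300+300]=crop(c,u-25,v-25,u+25,v+25,6)
    u,v=proj(c,[.479,-.091,.14])[0].astype(int)
    W[300:600,i*300:i*300+300]=crop(c,u-25,v-25,u+25,v+25,6)
    b=((190-18,179,199-10,196) if n=="top" else (322,280,350,305))
    u,v=proj(c,[.612,.253,.099])[0].astype(int); b=(u-9,v-9,u+10,v+10)
    try: print(n,"bladetop z99",rect(cast(c,mask(c,b,lambda im,h:im.min(2)>(175 if n=="top" else 195)),.099)))
    except Exception as e: print(n,e)
cv2.imwrite("pics/s.png",W)
E
```

```text
t 12.9 tcp [479.  -88.9 386.7] units shift [-0.06  0.01  2.67] turn [-0.    0.   -0.01] w 39.3 F [ 0.2 -0.9 -0.3] grip 0.0
top bladetop z99 [597.2 250.6   6.    1.9 -88.8]
scene bladetop z99 [614.1 253.5  35.1  13.5   1.9]
```

View pics/s.png

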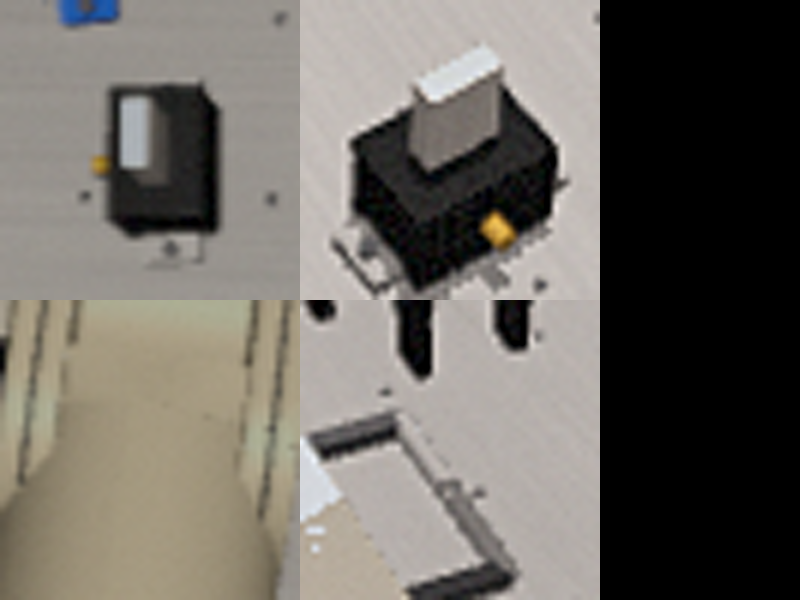

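Both views show the cover flush on the detector: the silhouette is unbroken, and the blade top is at crop (138,130) in top and (455,75) in scene. The open fingers are above the bar. I'll do one numerical check from the top, then descend on the bar.

```bash
python3 - <<'E'
from m import *
c=load("top4"); u,v=proj(c,[.612,.253,.099])[0].astype(int); b=(u-9,v-12,u+10,v+12)
for T in(110,130,150): print(T,rect(cast(c,mask(c,(u-6,v-10,u+7,v+9),lambda im,h:im.min(2)>T),.099)))
p=load("top0")
for T in(120,150): print(T,rect(cast(p,mask(p,(190,232,204,250),lambda im,h:im.min(2)>T),.054)))
E
for i in 1; do python3 -m inch '[[-0.06,0.01,0.4,0,0,0],[0,0,0.5,0,0,0],[0,0,0.5,0,0,0],[0,0,0.5,0,0,0],[0,0,0.4,0,0,0]]' >/dev/null; done; python3 -m inch '[[0,0,0.3,0,0,0],[0,0,0,0,0,0],[0,0,0,0,0,0],[0,0,0,0,0,0],[0,0,0,0,0,0]]' >/dev/null
python3 go.py 479.2 -91.3 116 -5.5
```

```text
110 [623.7 255.4  46.7  38.9   3.5]
130 [624.5 255.4  45.2  38.9   3.5]
150 [612.1 251.7  34.3  11.7   3.4]
120 [445.2 194.9  34.4  14.1   2.2]
150 [444.9 194.9  32.5  11.4   3. ]
t 13.83 tcp [479.3 -92.2 283.7] units shift [ 0.02 -0.    0.09] turn [ 0.01 -0.   -0.03] w 39.5 F [ 0.2 -0.  -0. ] grip 0.0
```

The top view puts the cover within about 1 mm of flush. Now I'll grip the bar.

```bash
python3 -m inch '[[0.01,0,0.08,0,0,0],[0,0,0,0,0,0],[0,0,0,0,0,0],[0,0,0,0,0,0],[0,0,0,0,0,0]]' -1 15 >/dev/null; python3 -m inch '[[0,0,0,0,0,0],[0,0,0,0,0,0],[0,0,0,0,0,0],[0,0,0,0,0,0],[0,0,0,0,0,0]]' >/dev/null
python3 go.py 479.2 -91.3 116 -5.5
```

```text
t 14.67 tcp [480.7 -92.  280.9] units shift [ 0.01 -0.04  0.02] turn [ 0.06  0.   -0.03] w 11.2 F [10.5 -1.7 -1.8] grip 15.0
```

```bash
python3 -m inch '[[0,0.04,0,0,0,0.02],[0,0,0,0,0,0],[0,0,0,0,0,0],[0,0.01,-0.15,0,0,0],[0,0.02,-0.15,0,0,0]]' - 25 >/dev/null; python3 go.py 480.7 -91.3 116 -5.5
python3 -m inch '[[0,0.02,-0.3,0,0,0],[0,0.035,-0.3,0,0,0],[0,0.05,-0.295,0,0,0],[0,0.07,-0.29,0,0,0],[0,0,0,0,0,0]]' >/dev/null
python3 go.py 480.7 -91.3 116 -5.5
```

```text
t 15.08 tcp [482.  -92.1 291.7] units shift [ 0.02 -0.04  0.29] turn [ 0.01  0.   -0.05] w 11.1 F [ 4.1 -0.8 -2.5] grip 25.0
t 15.5 tcp [489.5 -93.  340.9] units shift [ 0.02 -0.23  1.52] turn [ 0.02 -0.   -0.05] w 10.9 F [ 5.6 -0.8 -3.7] grip 25.0
```

```bash
python3 -m inch '[[0,0.09,-0.29,0,0,0],[0,0.1,-0.285,0,0,0],[0,0.115,-0.28,0,0,0],[0,0.125,-0.27,0,0,0],[0,0.14,-0.265,0,0,0]]' >/dev/null
python3 go.py 480.7 -91.3 116 -5.5
python3 -m inch '[[0,0.15,-0.26,0,0,0],[0,0.165,-0.25,0,0,0],[0,0.175,-0.245,0,0,0],[0,0.185,-0.235,0,0,0],[0,0,0,0,0,0]]' >/dev/null
python3 go.py 480.7 -91.3 116 -5.5
python3 - <<'E'
from bench import eyes
from h import *
W=np.zeros((400,800,3),np.uint8)
c=eyes.camera("scene"); pickle.dump(c,open("scene5.pkl","wb"))
W[:400,:540]=crop(c,190,110,370,243,3)[:400,:540] if False else cv2.resize(c["pixels"][110:243,190:370,::-1],(540,400))
cv2.imwrite("pics/l.png",W)
E
```

```text
t 15.92 tcp [511.8 -95.1 394.2] units shift [ 0.02 -0.79  2.85] turn [ 0.01  0.   -0.05] w 10.5 F [10.4 -1.9 -8.4] grip 25.1
t 16.33 tcp [539.7 -97.9 434.2] units shift [ 0.02 -1.5   3.85] turn [ 0.02  0.01 -0.05] w 10.4 F [ 9.  -0.3 -8.9] grip 25.5
```

View pics/l.png

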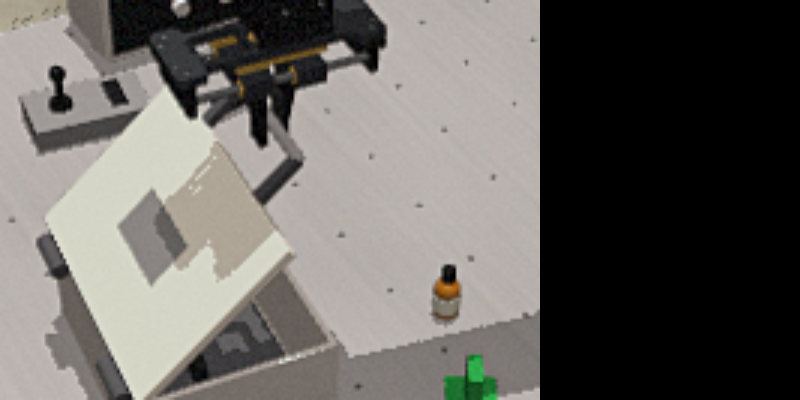

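The picture shows the hatch about 40° open with the bar between the fingers, clear of everything. The tool angle gives q of about 0.70. I'll continue past balance, easing the roughly 12 N radial pull.

```bash
cat > q.py <<'E'
from bench import r
import numpy as np
s=r.read_state(); p=s["ee_pos"]*1000-[480.7,-92,280.9]; a=np.radians(-5.5); h=p[0]*np.cos(a)+p[1]*np.sin(a)
q=np.arctan2(p[2],240-h); F=s["ft_force"]; f=[F[0]*np.cos(a)+F[1]*np.sin(a),F[2]]
print("t",round(s["time"],2),"q",round(q,3),"rad",round(np.hypot(p[2],240-h),1),"F to hinge",round(f[0]*np.cos(q)-f[1]*np.sin(q),1),"F tang",round(f[0]*np.sin(q)+f[1]*np.cos(q),1),"w",s["width"].round(4),"grip",round(float(s["grip_force"]),1))
E
python3 -m inch '[[0,0.22,-0.21,0,0,0],[0,0.21,-0.2,0,0,0],[0,0.215,-0.21,0,0,0],[0,0.225,-0.2,0,0,0],[0,0,0,0,0,0]]' >/dev/null
python3 q.py
python3 -m inch '[[0,0.235,-0.19,0,0,0],[0,0.24,-0.18,0,0,0],[0,0.12,-0.085,0,0,0],[0,0,0,0,0,0],[0,0,0,0,0,0]]' >/dev/null; python3 q.py
```

```text
Traceback (most recent call last):
  File "q.py", line 5, in <module>
    print("t",round(s["time"],2),"q",round(q,3),"rad",round(np.hypot(p[2],240-h),1),"F to hinge",round(f[0]*np.cos(q)-f[1]*np.sin(q),1),"F tang",round(f[0]*np.sin(q)+f[1]*np.cos(q),1),"w",s["width"].round(4),"grip",round(float(s["grip_force"]),1))
                                                                                                                                                                                            ^^^^^^^^^^^^^^^^
AttributeError: 'float' object has no attribute 'round'
Traceback (most recent call last):
  File "q.py", line 5, in <module>
    print("t",round(s["time"],2),"q",round(q,3),"rad",round(np.hypot(p[2],240-h),1),"F to hinge",round(f[0]*np.cos(q)-f[1]*np.sin(q),1),"F tang",round(f[0]*np.sin(q)+f[1]*np.cos(q),1),"w",s["width"].round(4),"grip",round(float(s["grip_force"]),1))
                                                                                                                                                                                            ^^^^^^^^^^^^^^^^
AttributeError: 'float' object has no attribute 'round'
```

```bash
sed -i 's/s\["width"\].round(4)/round(s["width"],4)/' q.py; python3 q.py
```

```text
t 17.22 q 1.022 rad 236.0 F to hinge 15.8 F tang 0.3 w 0.0105 grip 25.6
```

```bash
python3 -m inch '[[0,0.026,0.043,0,0,0],[0,0,0,0,0,0],[0,0,0,0,0,0],[0,0,0,0,0,0],[0,0,0,0,0,0]]' >/dev/null; python3 q.py
python3 - <<'E'
from bench import eyes
from h import *
c=eyes.camera("scene"); pickle.dump(c,open("scene6.pkl","wb"))
a=np.radians(-5.5);X=np.array([np.cos(a),np.sin(a),0]);Y=np.array([-X[1],X[0],0]);Z=np.array([0,0,1.]);o=np.array([.6235,-.1052,0])
H=o+.095*X+.116*Z
im=cv2.resize(c["pixels"][100:250,190:340,::-1],(600,600),interpolation=cv2.INTER_CUBIC)
for q,col in((.93,(0,0,255)),(1.02,(0,200,0))):
    e=-X*np.cos(q)+Z*np.sin(q); n=X*np.sin(q)+Z*np.cos(q)
    P=[H+.19*e+.006*n+k*.135*Y for k in(1,-1)]; uv=proj(c,P); print(q,uv.round(1).tolist())
    for p in uv: cv2.drawMarker(im,tuple(((p-[190,100]+.5)*4).astype(int).tolist()),col,0,14,1)
cv2.imwrite("pics/u.png",im)
E
```

```text
t 17.63 q 1.025 rad 236.0 F to hinge 9.1 F tang 0.4 w 0.0105 grip 25.1
0.93 [[274.9, 187.5], [237.0, 129.2]]
1.02 [[269.3, 186.2], [231.8, 127.7]]
```

View pics/u.png

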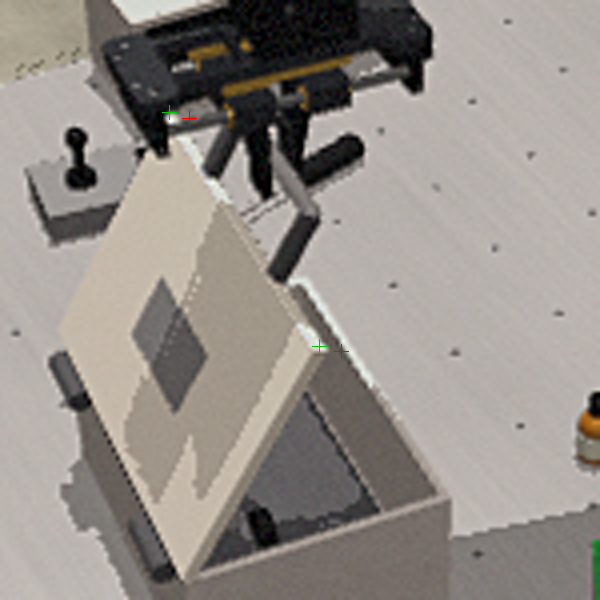

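The hatch corners lie at or beyond the 1.02 rad marker (near corner at (303–322, 328–348)), so it is well past balance. Now I'll bring it back to about 0.75.

```bash
python3 -m inch '[[0,-0.13,0.085,0,0,0],[0,-0.135,0.085,0,0,0],[0,-0.13,0.09,0,0,0],[0,-0.13,0.095,0,0,0],[0,-0.125,0.1,0,0,0]]' >/dev/null
python3 -m inch '[[0,-0.125,0.1,0,0,0],[0,-0.12,0.105,0,0,0],[0,-0.12,0.11,0,0,0],[0,-0.115,0.11,0,0,0],[0,-0.11,0.115,0,0,0]]' >/dev/null; python3 -m inch '[[0,0,0,0,0,0],[0,0,0,0,0,0],[0,0,0,0,0,0],[0,0,0,0,0,0],[0,0,0,0,0,0]]' >/dev/null; python3 q.py
python3 - <<'E'
from bench import eyes
from h import *
c=eyes.camera("scene"); pickle.dump(c,open("scene7.pkl","wb"))
a=np.radians(-5.5);X=np.array([np.cos(a),np.sin(a),0]);Y=np.array([-X[1],X[0],0]);Z=np.array([0,0,1.]);o=np.array([.6235,-.1052,0])
H=o+.095*X+.116*Z
k=4; im=cv2.resize(c["pixels"][110:260,190:340,::-1],(600,600),interpolation=cv2.INTER_CUBIC)
for q,col in((.62,(255,0,0)),(.75,(0,200,0)),(.87,(0,0,255))):
    e=-X*np.cos(q)+Z*np.sin(q); n=X*np.sin(q)+Z*np.cos(q)
    uv=proj(c,[H+.006*n+.135*Y,H+.19*e+.006*n+.135*Y,H+.19*e-.006*n+.135*Y])
    uv=((uv-[190,110]+.5)*4).astype(np.int32); cv2.polylines(im,[uv],False,col,1)
cv2.imwrite("pics/v.png",im)
E
```

```text
t 18.93 q 0.759 rad 236.8 F to hinge 8.7 F tang -0.4 w 0.0102 grip 25.2
```

View pics/v.png

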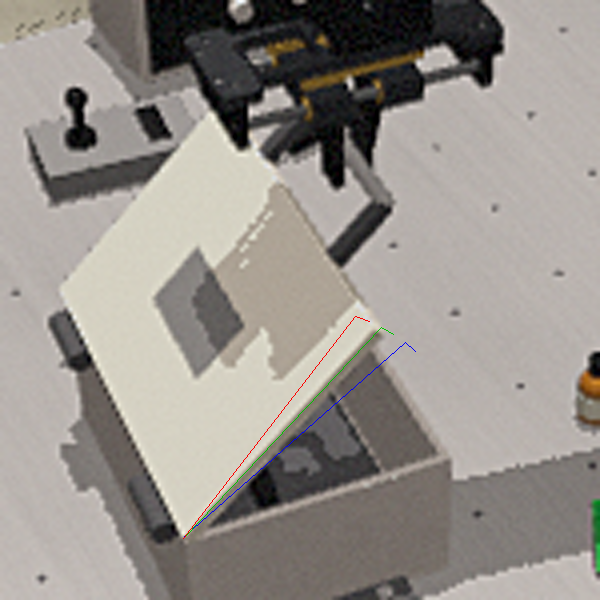

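The lid's near front corner, at about (381,326), falls on the green 0.75 rad line, matching the tool estimate of 0.76. I'll check that it stays still, then hand in.

```bash
python3 -m inch '[[0,0,0,0,0,0],[0,0,0,0,0,0],[0,0,0,0,0,0],[0,0,0,0,0,0],[0,0,0,0,0,0]]' >/dev/null; python3 -m inch '[[0,0,0,0,0,0],[0,0,0,0,0,0],[0,0,0,0,0,0],[0,0,0,0,0,0],[0,0,0,0,0,0]]' >/dev/null; python3 q.py
python3 - <<'E'
from bench import eyes,job
from m import *
c=eyes.camera("scene"); p=load("scene7")
print("diff lid",np.abs(c["pixels"][200:250,190:290].astype(int)-p["pixels"][200:250,190:290]).mean())
u,v=proj(c,[.612,.253,.099])[0].astype(int)
R=rect(cast(c,mask(c,(u-9,v-9,u+10,v+10),lambda im,h:im.min(2)>195),.099)); print("cover",R)
if abs(R[0]-614.1)<1.5 and abs(R[1]-253.5)<1.5: print(job.close_job())
E
```

```text
t 19.82 q 0.759 rad 236.8 F to hinge 8.6 F tang 0.3 w 0.0104 grip 25.2
diff lid 2.1841333333333335
cover [614.1 253.4  35.2  13.7   1.9]
the job is handed in; nothing more can be done
None
```

I handed the job in at about 20 s, with no verdict returned: the cover is released on the detector within about 2 mm of flush, and the hatch went past balance to about 1.02 rad and is now held still at about 0.76 rad.

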